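# Find a tube hanger's balance point on a knife edge and clip on its lifting eye

### The job

Two unevenly filled tubes hang from a bar that is going to be let down into a bath on a single line, so its lifting eye has to sit exactly at its balance point. Take the hanger off the sloping drain rest, set it gently across the knife-edge stand and shift it along until, let go, it stays level on the edge, clear of both catch arms. Then set the red lifting clip astride the bar right above the knife edge, so that it sits down square on the bar and the hanger still rests level there; keep the hanger from falling and leave the other things where they are.

Things in the scene. Friction and masses are not known exactly. Their poses are not given: they have to be found in the camera images.
- hanger_mid (a point): centre of the hanger's bar, half-way up: an aluminium flat bar on edge, 200 long (x) x 8 thick (y) x 20 tall (z) mm, its underside 10 mm below this point. x points to the blue-capped tube's end, z away from the tubes. The tubes (21 mm wide) hang at right angles below it at x = +84 and -84 mm, down to 115 mm below this point. Whole hanger 0.10 to 0.19 kg
- hanger_blue_end (a point): centre of the bar's end face on the blue-capped tube's side (100 mm from the bar's centre). Either tube may be the heavier (its look does not tell), so the balance point lies up to 24 mm from the bar's centre, either way; the centre of mass hangs 24 to 34 mm below the bar's underside, so on the edge 1 mm off balance tips the bar by about 2 degrees
- hanger_white_end (a point): centre of the bar's other end face, on the side of the white-capped tube
- drain_rest: blue tray with steel wire posts, origin on the table below the bar's centre. The bar lies in two open wire forks 45 mm either side of its centre (prongs reach 11 mm up its sides), sloping up 30 degrees along the rest's x, its lower end against a wire stop; the posts stand at the rest's y = +30 mm. The lower tube passes under a fork wire, so the bar comes out square to its slope, not straight up. Fixed
- knife_edge (a point): top of the knife edge, 150 mm above the table, on a fixed grey stand (base 112 x 80 mm). The bar is to lie along its x (either way round) over the 7 mm long edge, which runs along y. Catch arms 32 mm to either side along x stop a tilting bar at 15 degrees; edge and arms are narrower in y than the bar is thick. Rocking dies out in about 1 s, and the bar does not slip by itself
- clip_eye (a point): centre of the flat eye of the loose red lifting clip (0.02 kg), 50 mm above its feet: the eye plate is 10 mm thick (y), 24 mm wide (x), its round top 13 mm above this point, its foot 25 mm below; grasp it across its thickness. Below it two legs straddle a slot 13 mm wide that runs along x. Stands upright on its legs
- clip_seat (a point): top of the clip's slot, the face that rests on the bar's upper edge: 32 mm below the eye's centre, 18 mm above the clip's feet. Same axes
- vial_1: a capped glass vial with clear contents, 24 x 24 x 54 mm, near the drain rest; a bystander, origin under its middle
- vial_2: a glass vial with a dark cap, 24 x 24 x 54 mm, near the drain rest; a bystander, origin under its middle
- vial_3: a capped glass vial, 24 x 24 x 54 mm, about 60 mm from the lifting clip; a bystander, origin under its middle
- syringe: a 10 ml plastic syringe lying down, 30 x 113 x 17 mm, behind the drain rest; a bystander, origin under its middle
- spatula: a steel spatula with a black grip lying down, 9 x 173 x 8 mm, beside the knife-edge stand; a bystander, origin under its middle
- screwdriver: a screwdriver with a red handle lying down, 24 x 150 x 23 mm, about 55 mm from the lifting clip; a bystander, origin under its middle
- tube_holder_e: a round black rubber tube holder, 69 mm across, 51 mm tall; a bystander, origin under its middle
Things that resemble listed ones, but are neither listed nor needed, are in the scene too. Leave any yellow look-alike of the part that bears knife_edge alone.

How it is judged:
By the outcome, as a careful person would: the job done as asked, in the order asked, and still so for the second after the job is handed in, with the robot touching nothing.
It also fails if it takes over 72 s, if anything falls off the work surface, if the arm or the gripper's body presses on something with over 40 N, if the wrist force passes 120 N, or if a joint passes its speed limit or range.

### The arm

A 7-joint arm with a two-finger parallel gripper is mounted at the origin on a cart in front of the work surface, level with it; the furniture and walls round the work are solid. World frame = base frame: x ahead of the robot, y to its left, z up, the work surface at z = 0. Lengths are in m, angles in rad, forces in N, time in s.
With the tool pointing down it reaches from about 0.4 to 0.85 m from the base axis. Payload 4.5 kg.
Tool frame: the origin (TCP) lies midway between the tips of the shut fingers; the grasp point (between the pads) lies 19 mm behind it; z points along the fingers, y is the line along which they close (so a half turn about z gives the same grasp; the last joint's range is limited). The gripper opens to 88 mm and grips with 3 to 60 N. Pads are 18 mm wide; open, the fingers measure 123 mm over their backs; the gripper's body (75 mm by 187 mm) begins 45 mm behind the grasp point.
Start: joints at [0.034, 0.689, -0.195, 1.565, 0.157, 0.902, -0.215], TCP at [0.625, 0, 0.239] pointing down, gripper open.
Joint ranges: [-3.01, 3.01], [-0.46, 2.08], [-1.47, 1.51], [0.13, 2.56], [-1, 4.14], [0.04, 2.09], [-2.66, 2.66]. Speed limits (rad/s): [2.57, 2.57, 3.14, 3.14, 3.14, 3.14, 3.14].

### API

Orientations are given as a unit quaternion [x, y, z, w].
In Python, from plant import r, eyes, finish_job gives the robot as it stands. The module is installed in compiled form; this text tells all that it offers.
- The arm moves only by the tool move_arm, never from a script. Its argument "motion" is a list of rows, each a list of 7 numbers: the shift along the tool's x, y, z in mm, then the turn, a rotation vector about the tool's x, y, z in degrees, then the closure, from 0 (fully open) to 1 (shut). A call has 1 to 5 rows; each row is the pose to reach, as a shift and turn from the pose commanded when the call began, along the tool's axes at that moment; what a row does not reach only later rows make up. A row lasts 1/8 s, in which the tool goes at most 62.5 mm and 10.7 degrees, less where a joint would pass 70% of its speed; a pose out of reach is approached as far as the arm can. A call with a gripper value outside its range is refused whole. The fingers move at their own pace and stop on an object; "newtons" is the grip in N (left out, the last holds). Time passes only in rows, so rows that repeat a pose let the fingers close. It gives the time, the measured TCP pose, the force, the opening and the grip force at its end, in the units of the state.
- r.get_state(): the state, without advancing time (a new reading comes with each control period).
- eyes.snapshot(name): name is "scene" or "side" or "wrist"; returns a dict with "frame" (384x512x3 uint8, red, green, blue), "z_map" (384x512 float32, m along the optical axis (not along the pixel's ray), 0 where there is no reading), "intrinsics" (3x3 intrinsics, pixels), "world_to_cam" (4x4, takes a point from world to camera coordinates). Camera axes: x right, y down, z forward; pixel columns grow to the right and rows downward; lengths in m; the calibration is good to about 2 mm. A picture is of the moment at which its call begins.
- finish_job(): hands the job in; it is judged then, once.
The state is a dict: "clock": time; "q": joint angles; "qd": joint speeds; "joint_torque": joint torques, N m; "tool_pos": TCP position; "eef_rot": TCP orientation; "contact_force": force on the tool from outside, world axes, zero at the start; "moment": the same for the moment, N m; "opening": opening from 0.0 (shut) to 1.0 (fully open); "finger_force": force on a finger pad.
Only numpy, scipy, OpenCV 4.12 (cv2) and the standard library are available. Lean on these libraries where they do the work, as an engineer would, in place of code of your own. Each camera call takes 0.05 s, during which the arm holds its last target. There are 200 camera calls.

## Working session

There is one attempt and no reset: what is moved stays moved. The work goes in short steps, Python scripts to look and compute and a tool call to move; the robot and the scene stay as the last step left them, time stands still between calls to the robot, and variables do not carry over. Pictures are saved under pics/ and viewed, at most 10 in all, crops included, and the job is handed in when it is done.

Besides the shell and the picture viewer there is one more tool, called after "Request:" in YAML: its name, and indented under it one key for each argument. move_arm: Moves the arm, as the interface text tells. Its arguments: {"type":"object","properties":{"motion":{"type":"array","items":{"type":"array","items":{"type":"number"}}},"newtons":{"type":"number"}},"required":["motion"]}

```bash
mkdir -p pics; cat > h.py <<'E'
import numpy as np, cv2, pickle
from plant import r, eyes, finish_job
from scipy.spatial.transform import Rotation as R
def snap(n,save=None):
    s=eyes.snapshot(n)
    if save: cv2.imwrite('pics/'+save+'.png',cv2.cvtColor(s['frame'],cv2.COLOR_RGB2BGR))
    pickle.dump(s,open('last_%s.pkl'%n,'wb')); return s
def cloud(s):
    K=s['intrinsics'];z=s['z_map'];h,w=z.shape
    u,v=np.meshgrid(np.arange(w),np.arange(h))
    P=np.stack([(u-K[0,2])/K[0,0]*z,(v-K[1,2])/K[1,1]*z,z],-1)
    T=np.linalg.inv(s['world_to_cam']); W=P@T[:3,:3].T+T[:3,3]; W[z==0]=np.nan; return W
def proj(s,p):
    c=s['world_to_cam']@np.r_[p,1]; u=s['intrinsics']@c[:3]; return u[:2]/u[2]
def go(pos,Rt):
    "rows: mm shift in tool frame and rotvec deg to reach pos with rotation Rt from the current pose"
    st=r.get_state(); R0=R.from_quat(st['eef_rot'])
    return np.round(R0.inv().apply(np.array(pos)-st['tool_pos'])*1000,1), np.round((R0.inv()*Rt).as_rotvec(degrees=True),2)
E
python3 - <<'E'
from h import *
a=snap('scene'); b=snap('side'); 
im=np.hstack([a['frame'],b['frame']])
cv2.imwrite('pics/a.png',cv2.cvtColor(cv2.resize(a['frame'],(800,600),interpolation=2),4))
cv2.imwrite('pics/b.png',cv2.cvtColor(cv2.resize(b['frame'],(800,600),interpolation=2),4))
for s in(a,b): print(np.linalg.inv(s['world_to_cam']).round(3), s['intrinsics'][0,0])
print(r.get_state())
E
```

```text
[[-0.47  -0.665  0.58  -0.222]
 [-0.883  0.358 -0.304  0.377]
 [-0.006 -0.655 -0.756  1.141]
 [ 0.     0.     0.     1.   ]] 377.5385296403716
[[ 0.994 -0.055  0.09   0.443]
 [-0.105 -0.394  0.913 -1.143]
 [-0.014 -0.918 -0.397  0.635]
 [ 0.     0.     0.     1.   ]] 383.49293356328775
{'clock': 0.1, 'q': array([ 0.03381812,  0.68990928, -0.1945207 ,  1.56619732,  0.1572966 ,
        0.90255015, -0.2150753 ]), 'qd': array([-6.60767043e-04, -1.62479138e-03,  5.33184981e-05, -3.88909692e-03,
       -1.17632193e-03,  5.54167601e-05,  6.71300348e-04]), 'joint_torque': array([-3.08775299e-03, -5.28501892e+01, -1.27141513e+00, -1.53837240e+01,
       -5.25604945e-02,  1.96265515e-03,  5.71585565e-05]), 'tool_pos': array([ 6.24435962e-01, -5.62073001e-05,  2.37995934e-01]), 'eef_rot': array([ 7.07079656e-01,  7.07133410e-01, -6.33709860e-04, -5.46348034e-04]), 'contact_force': array([-0.09682532,  0.88070588, -0.1992444 ]), 'moment': array([-0.02846282,  0.05419344,  0.04481761]), 'finger_force': 0.0, 'opening': 0.9949888217726912}
```

View pics/a.png

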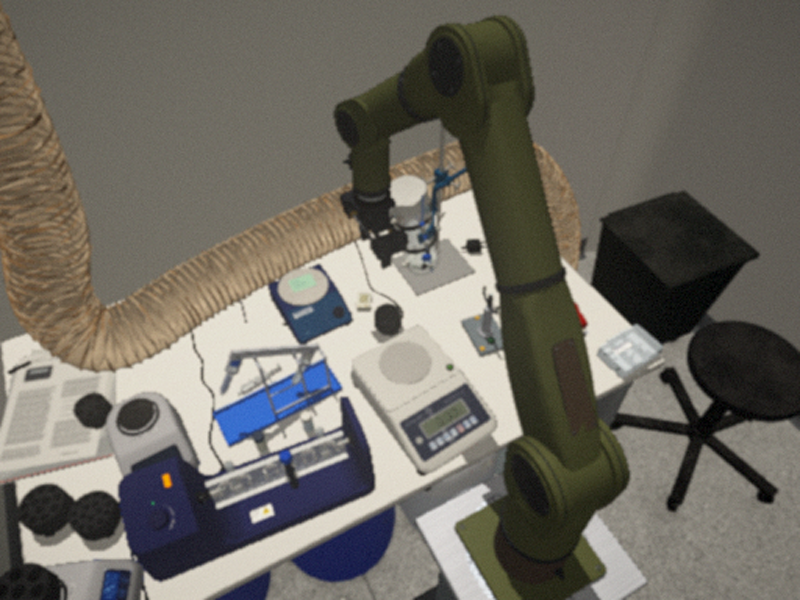

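View pics/b.png

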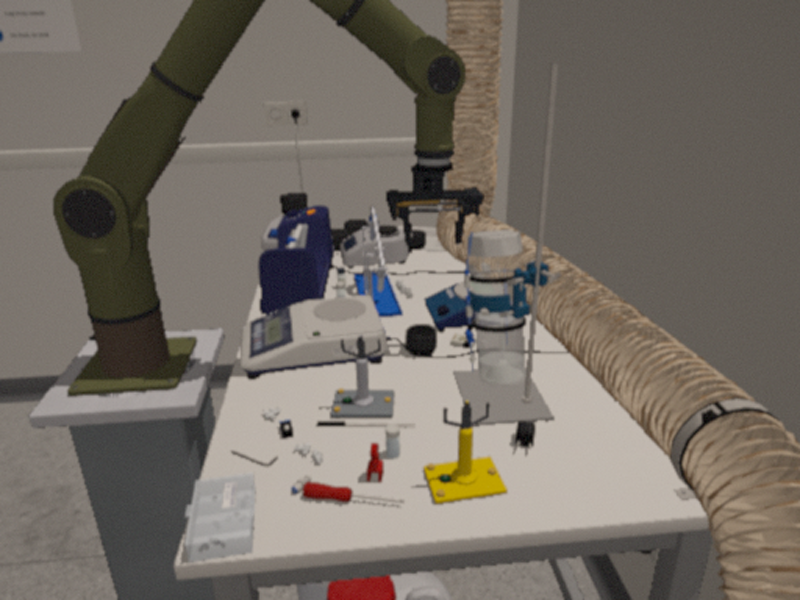

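The scene view shows the hanger bar on the blue tray, from about (235,352) to (318,350) in the 800x600 picture. The side view has two stands: grey with its top near (361,342), and yellow near (465,408). The grey one fits the description of the knife-edge stand. The clip is red, near (375,462), with its eye near (375,450); the other red object, at (327,492), is the screwdriver handle.

```bash
python3 - <<'E'
from h import *
a=pickle.load(open('last_scene.pkl','rb')); b=pickle.load(open('last_side.pkl','rb'))
A=cloud(a);B=cloud(b)
k=.64
def crop(s,x0,y0,x1,y1,n): 
    c=s['frame'][int(y0*k):int(y1*k),int(x0*k):int(x1*k)]; c=cv2.resize(c,None,fx=800/ c.shape[1]/2,fy=800/c.shape[1]/2,interpolation=2); return cv2.cvtColor(c,4)
c1=crop(a,200,330,360,450,0); c2=crop(b,240,320,420,500,0); 
h=max(c1.shape[0],c2.shape[0]); pad=lambda c:np.vstack([c,np.zeros((h-c.shape[0],400,3),np.uint8)])
cv2.imwrite('pics/c.png',np.hstack([pad(c1),pad(c2)]))
hsvb=cv2.cvtColor(b['frame'],cv2.COLOR_RGB2HSV)
# red clip
m=((hsvb[...,0]<8)|(hsvb[...,0]>172))&(hsvb[...,1]>150)
m[:int(430*k)]=0;m[int(485*k):]=0
m[:, :int(360*k)]=0; m[:,int(392*k):]=0
P=B[m]; P=P[~np.isnan(P[:,0])]; print('clip',len(P),np.median(P,0),P.min(0),P.max(0))
# grey stand
reg=np.zeros(m.shape,bool); reg[int(330*k):int(420*k),int(325*k):int(400*k)]=1
P=B[reg]; P=P[~np.isnan(P[:,0])]
for lo,hi in((.13,.2),(.1,.13),(.05,.1),(.012,.04)):
    Q=P[(P[:,2]>lo)&(P[:,2]<hi)&(P[:,1]>-.6)&(P[:,1]<-.2)]
    if len(Q): print(lo,len(Q),np.median(Q,0).round(3),Q.min(0).round(3),Q.max(0).round(3))
# hanger
hsva=cv2.cvtColor(a['frame'],cv2.COLOR_RGB2HSV)
reg=np.zeros(m.shape,bool); reg[int(335*k):int(440*k),int(200*k):int(350*k)]=1
P=A[reg&(A[...,2]>.11)]
print(len(P),P.min(0),P.max(0))
for q in P[np.argsort(P[:,1])][::12]: print(q.round(3))
blue=(hsva[...,0]>100)&(hsva[...,0]<118)&(hsva[...,1]>150)&reg&(A[...,2]<.05)
cn=np.argwhere(blue)[:,::-1].astype(np.float32); Q=A[blue]; print('tray',cv2.minAreaRect(Q[:,:2].astype(np.float32)),np.median(Q[:,2]))
E
```

```text
clip 108 [ 0.4712709  -0.41090441  0.03070344] [ 0.4595912  -0.41740246  0.00559856] [ 0.48198925 -0.39364627  0.0656266 ]
0.13 58 [ 0.463 -0.208  0.138] [ 0.428 -0.215  0.13 ] [ 0.497 -0.2    0.151]
0.1 113 [ 0.463 -0.209  0.116] [ 0.428 -0.218  0.1  ] [ 0.497 -0.202  0.13 ]
0.05 122 [ 0.463 -0.214  0.075] [ 0.452 -0.22   0.05 ] [ 0.473 -0.206  0.099]
0.012 404 [ 0.462 -0.223  0.015] [ 0.405 -0.25   0.012] [ 0.517 -0.2    0.04 ]
805 [0.30421827 0.18241961 0.11040837] [0.53882196 0.40632418 0.23248691]
[0.503 0.182 0.117]
[0.525 0.187 0.121]
[0.533 0.192 0.114]
[0.35  0.196 0.178]
[0.531 0.199 0.122]
[0.347 0.201 0.175]
[0.328 0.203 0.176]
[0.536 0.205 0.142]
[0.343 0.206 0.173]
[0.357 0.207 0.164]
[0.36  0.208 0.144]
[0.35  0.208 0.147]
[0.344 0.209 0.134]
[0.345 0.21  0.121]
[0.318 0.211 0.133]
[0.314 0.214 0.124]
[0.53  0.217 0.145]
[0.529 0.221 0.148]
[0.53  0.226 0.111]
[0.528 0.229 0.139]
[0.531 0.233 0.154]
[0.309 0.237 0.146]
[0.309 0.239 0.148]
[0.508 0.241 0.138]
[0.523 0.243 0.155]
[0.527 0.245 0.156]
[0.313 0.247 0.149]
[0.314 0.251 0.146]
[0.316 0.256 0.146]
[0.326 0.26 
[... 198 characters left out ...]
02 0.182]
[0.523 0.308 0.186]
[0.525 0.313 0.202]
[0.528 0.317 0.196]
[0.494 0.319 0.131]
[0.492 0.32  0.179]
[0.522 0.321 0.201]
[0.496 0.322 0.125]
[0.523 0.326 0.207]
[0.521 0.331 0.214]
[0.521 0.337 0.202]
[0.522 0.343 0.205]
[0.521 0.347 0.213]
[0.522 0.35  0.225]
[0.519 0.354 0.216]
[0.52  0.356 0.215]
[0.525 0.358 0.227]
[0.522 0.361 0.206]
[0.518 0.364 0.213]
[0.524 0.366 0.208]
[0.528 0.37  0.2  ]
[0.52  0.373 0.196]
[0.517 0.377 0.159]
[0.518 0.38  0.182]
[0.521 0.385 0.16 ]
[0.516 0.389 0.146]
[0.513 0.394 0.132]
[0.516 0.399 0.131]
[0.521 0.406 0.123]
tray ((0.5230653882026672, 0.3004765808582306), (0.09503378719091415, 0.2666991949081421), 3.732922077178955) 0.004138703953782685
```

View pics/c.png

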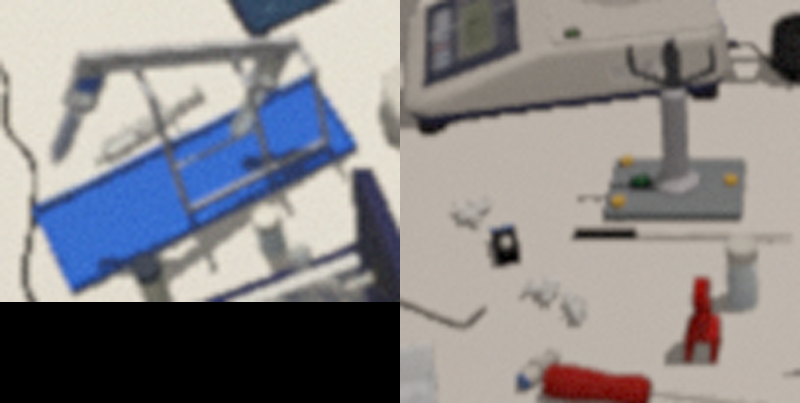

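The left crop shows the blue cap on the raised +y end of the bar, at about (85,85). The right crop shows the grey stand with its knife edge and catch arms at (672,55), and the clip upright at (703,320). Next I'll move to a tilted pre-grasp pose and look from close by.

```bash
cat >> h.py <<'E'
def tool(yaw,tilt):
    "bar direction at yaw (deg, world), rising by tilt deg; tool z = -bar normal, tool x = -bar... chosen x=bar direction"
    c,s=np.cos(np.radians(yaw)),np.sin(np.radians(yaw)); ct,sn=np.cos(np.radians(tilt)),np.sin(np.radians(tilt))
    x=np.array([c*ct,s*ct,sn]); n=np.array([-c*sn,-s*sn,ct]); z=-n
    return R.from_matrix(np.c_[x,np.cross(z,x),z])
E
python3 - <<'E'
from h import *
a=pickle.load(open('last_scene.pkl','rb')); A=cloud(a)
P=A[(A[...,2]>.1)&(abs(A[...,0]-.525)<.02)&(A[...,1]>.2)&(A[...,1]<.39)]
# points near bar's slope line
t=P[:,1]*np.cos(np.pi/6)+P[:,2]*.5; n=-P[:,1]*.5+P[:,2]*np.cos(np.pi/6)
print(np.histogram(n,bins=np.arange(-.06,.06,.005)))
m=(n>n.max()-.03); print(np.percentile(n[m],[50,80,90,97]),np.percentile(t[m],[0,2,98,100]))
print(np.polyfit(P[m][:,1],P[m][:,0],1),np.median(P[m],0))
Rt=tool(93.7,30); c=np.array([.525,.288,.185])
print(go(c-Rt.as_matrix()[:,2]*.10,Rt), go(c,Rt))
E
```

```text
(array([  7,   7,   8,   5,   1,   7,  25,  21,  13,  20,  22,  41,  53,
        68,  66, 112,  23,   0,   0,   0,   0,   0,   0]), array([-6.00000000e-02, -5.50000000e-02, -5.00000000e-02, -4.50000000e-02,
       -4.00000000e-02, -3.50000000e-02, -3.00000000e-02, -2.50000000e-02,
       -2.00000000e-02, -1.50000000e-02, -1.00000000e-02, -5.00000000e-03,
       -2.77555756e-17,  5.00000000e-03,  1.00000000e-02,  1.50000000e-02,
        2.00000000e-02,  2.50000000e-02,  3.00000000e-02,  3.50000000e-02,
        4.00000000e-02,  4.50000000e-02,  5.00000000e-02,  5.50000000e-02]))
[0.01099832 0.01828172 0.01957153 0.02068485] [0.22887714 0.23909055 0.42293796 0.42516499]
[-0.06083907  0.5423373 ] [0.52512662 0.29007828 0.18157742]
(array([238.2, -96.2, -33.5]), array([ 0.87, 29.99, -3.64])) (array([288.1, -99.3,  53.1]), array([ 0.87, 29.99, -3.64]))
```

Request:
move_arm:
  motion:
    - [50,-20,-20,0.2,7,-0.9,0]
    - [100,-45,-20,0.4,15,-1.8,0]
    - [150,-70,-20,0.6,22.5,-2.7,0]
    - [228,-96,-20,0.87,30,-3.64,0]
    - [228,-96,-20,0.87,30,-3.64,0]

```text
clock: 0.72
tool_pos: [0.5272, 0.2283, 0.2576]
eef_rot: [0.661, 0.705, 0.176, -0.19]
contact_force: [0.7, -0.7, -0.2]
opening: 0.994
finger_force: 0.0
```

```bash
python3 - <<'E'
from h import *
s=snap('wrist'); st=r.get_state(); print(st['clock'],st['tool_pos'],st['q'].round(2))
cv2.imwrite('pics/d.png',cv2.cvtColor(cv2.resize(s['frame'],(800,600)),4))
W=cloud(s); T=R.from_quat(st['eef_rot']); L=(W-st['tool_pos'])@T.as_matrix()  # tool frame
m=(L[...,2]>.05)&(L[...,2]<.125)&(abs(L[...,1])<.04)&(abs(L[...,0])<.14)
P=L[m]*1000; print(len(P),np.histogram(P[:,2],bins=np.arange(50,126,5)))
top=P[(P[:,2]<np.percentile(P[:,2],2)+12)]
print('x ends',np.percentile(top[:,0],[0,1,50,99,100]),'y',np.percentile(top[:,1],[2,50,98]),'z',np.percentile(top[:,2],[2,20,50,98]))
print('yaw y(x)',np.polyfit(top[:,0],top[:,1],1),'pitch z(x)',np.polyfit(top[:,0],top[:,2],1))
E
```

```text
0.775 [0.52675013 0.23118715 0.25878155] [ 0.15  0.67 -0.61  1.83 -0.25  0.61 -0.05]
3212 (array([   0,    0,    0,    0,    0,    0,    0,  157, 1886,  248,  154,
         63,  591,   67,   46]), array([ 50,  55,  60,  65,  70,  75,  80,  85,  90,  95, 100, 105, 110,
       115, 120, 125]))
x ends [-112.10350039 -110.70770894    1.36858894   90.7571973    92.2985066 ] y [-20.00911732   4.21307482  13.69619332] z [ 89.67530242  90.45424061  91.0398631  100.77612681]
yaw y(x) [0.03215977 3.50053257] pitch z(x) [-1.50209713e-02  9.20488707e+01]
```

View pics/d.png

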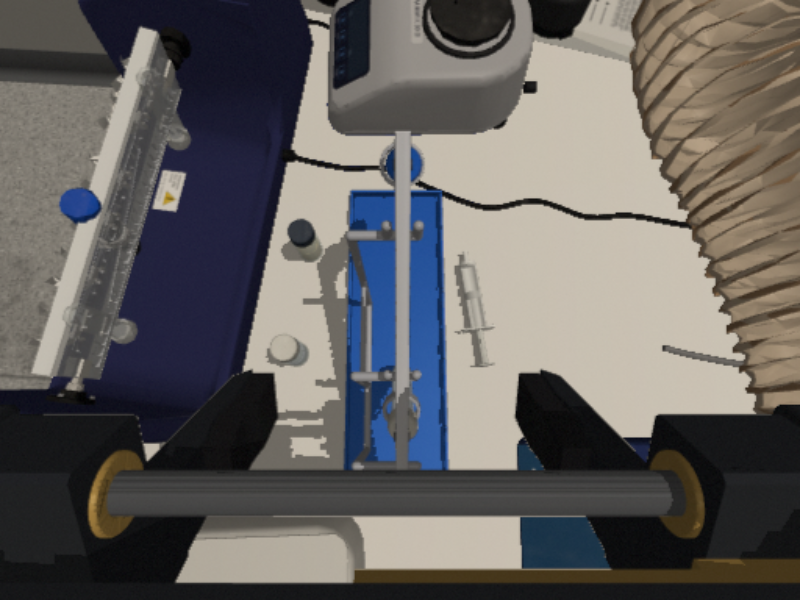

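The wrist view shows the bar as the vertical strip at column 403, with the blue cap at (403,163) and the forks at rows 235 and 377. It's nearly centred, so I'll go closer and refine.

Request:
move_arm:
  motion:
    - [-6,3,30,0,0,0,0]
    - [-6,3,60,0,0,0,0]
    - [-6,3,80,0,0,0,0]
    - [-6,3,80,0,0,0,0.3]
    - [-6,3,80,0,0,0,0.3]

```text
clock: 1.4
tool_pos: [0.5311, 0.2624, 0.1871]
eef_rot: [0.661, 0.705, 0.178, -0.187]
contact_force: [0.0, -0.5, -0.3]
opening: 0.8
finger_force: 0.0
```

```bash
python3 - <<'E'
from h import *
s=snap('wrist'); s=snap('wrist');st=r.get_state(); print(st['clock'],st['tool_pos'],st['opening'],st['contact_force'])
cv2.imwrite('pics/e.png',cv2.cvtColor(cv2.resize(s['frame'],(800,600)),4))
W=cloud(s); T=R.from_quat(st['eef_rot']); L=(W-st['tool_pos'])@T.as_matrix()*1000
for x0 in range(-110,120,15):
    m=(abs(L[...,0]-x0)<7)&(abs(L[...,1])<15)&(L[...,2]>0)&(L[...,2]<18)
    P=L[m]
    if len(P)>5: print(x0,len(P),np.percentile(P[:,1],[5,95]).round(1),np.percentile(P[:,2],[10,50]).round(1))
m=(abs(L[...,1])<6)&(L[...,2]>0)&(L[...,2]<18); print(np.percentile(L[m][:,0],[0,1,99,100]))
print((T.inv()*tool(93.7,30)).as_rotvec(degrees=True))
E
```

```text
1.5 [0.53098914 0.26233744 0.18731197] 0.7079908777816804 [ 0.41274234 -0.54782554  0.40121005]
-95 109 [-6.   1.2] [13.1 13.7]
-80 175 [-5.8  1.2] [12.8 13.6]
-65 55 [-5.7  1.2] [12.9 13.3]
-50 8 [-6.1  0.8] [14.  14.4]
-35 228 [-5.9  1.9] [12.9 13.6]
-20 248 [-5.8  1.9] [12.9 13.6]
-5 261 [-5.6  1.8] [12.7 13.6]
10 291 [-5.5  1.8] [12.8 13.6]
25 312 [-5.8  1.8] [12.7 13.6]
40 331 [-5.6  1.8] [12.8 13.6]
55 369 [-5.5  1.8] [12.7 13.6]
70 402 [-5.8  1.8] [12.8 13.5]
85 429 [-5.5  1.7] [12.7 13.5]
100 295 [-5.5  1.7] [12.7 13.6]
[-97.41892781 -94.08661258 100.8379597  102.0294513 ]
[0.22731593 0.03662615 0.05513655]
```

View pics/e.png

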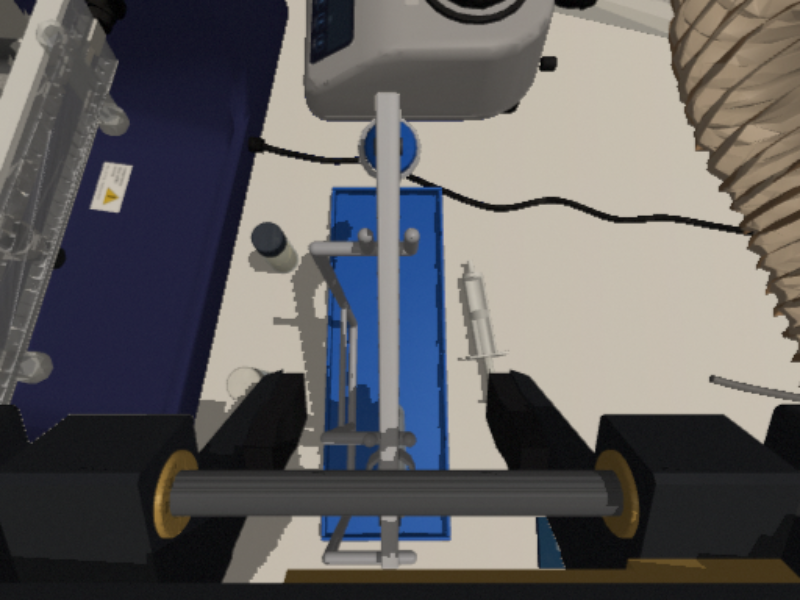

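Blue end is at tool x = +101.5 mm, so the bar centre is 1.5 mm ahead. The bar lies at y = -2 mm with its top 13 mm ahead. Narrow the fingers, go in and grip.

Request:
move_arm:
  motion:
    - [1,-2,0,0,0,0,0.78]
    - [1,-2,0,0,0,0,0.78]
    - [1,-2,8,0,0,0,0.78]
    - [1,-2,22,0,0,0,0.78]
    - [1,-2,36,0,0,0,0.78]
  newtons: 30

```text
clock: 2.12
tool_pos: [0.5264, 0.2822, 0.1546]
eef_rot: [0.66, 0.705, 0.177, -0.189]
contact_force: [0.2, -0.8, 0.1]
opening: 0.22
finger_force: 0.0
```

Request:
move_arm:
  motion:
    - [0,0,0,0,0,0,0.78]
    - [0,0,0,0,0,0,1]
    - [0,0,0,0,0,0,1]
    - [0,0,0,0,0,0,1]

```text
clock: 2.62
tool_pos: [0.5269, 0.2813, 0.1559]
eef_rot: [0.661, 0.705, 0.178, -0.188]
contact_force: [-0.9, -0.5, -0.5]
opening: 0.086
finger_force: 30.0
```

Request:
move_arm:
  motion:
    - [0,0,-10,0,0,0,1]
    - [0,0,-40,0,0,0,1]
    - [0,0,-75,0,0,0,1]
    - [0,0,-110,0,0,0,1]
    - [0,0,-135,0,0,0,1]

```text
clock: 3.25
tool_pos: [0.5314, 0.213, 0.2746]
eef_rot: [0.661, 0.705, 0.178, -0.187]
contact_force: [0.5, 0.0, -0.9]
opening: 0.088
finger_force: 30.0
```

```bash
python3 - <<'E'
from h import *
F=[];M=[]
for i in range(6):
    s=snap('side'); st=r.get_state(); F.append(st['contact_force']);M.append(st['moment'])
print(np.mean(F,0),np.std(F,0),np.mean(M,0),np.std(M,0),st['tool_pos'],st['opening'])
a=snap('scene'); b=s
# knife edge refine: stand points z>.13 in side; base corners
B=cloud(b); reg=(abs(B[...,0]-.463)<.07)&(B[...,1]<-.15)&(B[...,1]>-.3)
P=B[reg&(B[...,2]>.008)&(B[...,2]<.03)]; print('base',cv2.minAreaRect(P[:,:2].astype(np.float32)),np.median(P[:,2]))
P=B[reg&(B[...,2]>.10)]
for k in(-.032,0,.032):
    Q=P[abs(P[:,0]-.463-k)<.008]; print(k,len(Q),np.median(Q,0),Q.max(0))
A=cloud(a);P=A[(abs(A[...,0]-.463)<.06)&(abs(A[...,1]+.208)<.04)&(A[...,2]>.1)&(A[...,2]<.17)]; print('scene',len(P),P.min(0) if len(P) else 0,P.max(0)if len(P) else 0)
# obstacles around the stand
hm=B[(B[...,2]>.03)&(abs(B[...,0]-.463)<.15)&(B[...,1]>-.16)&(B[...,1]<0)]; print('obst',len(hm),hm.min(0),hm.max(0))
hm=A[(A[...,2]>.03)&(A[...,2]<.15)&(abs(A[...,0]-.463)<.15)&(A[...,1]>-.18)&(A[...,1]<0)]; print('obst',len(hm),hm.min(0),hm.max(0))
for y in(0,180): print(go([.463,-.208,.30],tool(y,0)))
f=b['frame'][190:330,100:290]; cv2.imwrite('pics/f.png',cv2.cvtColor(cv2.resize(f,None,fx=4,fy=4,interpolation=2),4))
E
```

```text
[ 0.00490285 -0.3653411  -1.20392087] [0.51884281 0.56646279 0.72397196] [-0.59047741 -0.04852598  0.00908887] [0.01943232 0.03408059 0.02730661] [0.52999314 0.21464045 0.27188281] 0.0913040048294743
base ((0.45788049697875977, -0.21881930530071259), (0.10682770609855652, 0.12051531672477722), 84.19059753417969) 0.013928062581482159
-0.032 25 [ 0.43148593 -0.20414429  0.12908958] [ 0.43871178 -0.20109696  0.14374604]
0 91 [ 0.46293636 -0.20905979  0.12381158] [ 0.47096468 -0.20386261  0.15142248]
0.032 25 [ 0.49401766 -0.21152358  0.12997605] [ 0.49711467 -0.20935473  0.14318102]
scene 75 [ 0.42866303 -0.21223547  0.10012453] [ 0.49927374 -0.19545882  0.1502422 ]
obst 3524 [ 0.31316234 -0.08712451  0.0300384 ] [ 6.12957461e-01 -1.91624634e-05  6.85275926e-01]
obst 1038 [ 0.31342089 -0.07718272  0.0302468 ] [ 6.12241595e-01 -4.00333956e-05  9.89469765e-02]
(array([-347.4,  -94.6, -233.2]), array([-24.51, -22.94,  91.41]))
(array([-347.4,  -94.6, -233.2]), array([ 22.54, -24.08, -84.09]))
```

View pics/f.png

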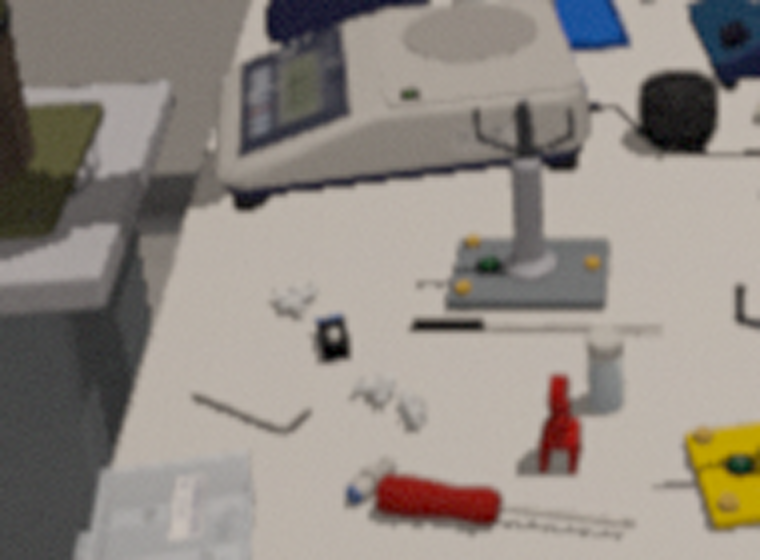

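Two stands are in the side crop: grey at (525,120) and yellow at its right edge (730,460). The grey one is the target; yellow is to be left alone. The clip is at (560,420), vial_3 at (605,370) and the spatula at (540,325). The stand's yaw is about -6°. I'll carry the hanger to a viewing pose beside the stand, blue end toward +x.

```bash
python3 - <<'E'
from h import *
d,w=go([.463,-.12,.34],tool(-6,0)); print(d,w)
for f in (.1,.2,.3,.4,.5): print((d*f).round(0),(w*f).round(1))
# pose after f=.5, remaining in that frame
st=r.get_state();R0=R.from_quat(st['eef_rot']);R1=R0*R.from_rotvec(w*.5,degrees=True)
p1=st['tool_pos']+R0.apply(d*.5)/1000
print(p1,(R1.inv().apply(np.array([.463,-.12,.34])-p1)*1000).round(0),(w*.5).round(1))
E
```

```text
[-251.3  -88.8 -224. ] [-26.07 -21.95  97.23]
[-25.  -9. -22.] [-2.6 -2.2  9.7]
[-50. -18. -45.] [-5.2 -4.4 19.4]
[-75. -27. -67.] [-7.8 -6.6 29.2]
[-101.  -36.  -90.] [-10.4  -8.8  38.9]
[-126.  -44. -112.] [-13.  -11.   48.6]
[0.49650015 0.04737724 0.30591117] [-124.   93.  -80.] [-13.  -11.   48.6]
```

Request:
move_arm:
  motion:
    - [-25,-9,-22,-2.6,-2.2,9.7,1]
    - [-50,-18,-45,-5.2,-4.4,19.4,1]
    - [-75,-27,-67,-7.8,-6.6,29.2,1]
    - [-101,-36,-90,-10.4,-8.8,38.9,1]
    - [-126,-44,-112,-13,-11,48.6,1]

```text
clock: 4.22
tool_pos: [0.4965, 0.0462, 0.3061]
eef_rot: [0.922, 0.36, 0.098, -0.105]
contact_force: [0.3, 0.8, -0.4]
opening: 0.088
finger_force: 30.0
```

Request:
move_arm:
  motion:
    - [-25,19,-16,-2.6,-2.2,9.7,1]
    - [-50,37,-32,-5.2,-4.4,19.4,1]
    - [-75,56,-48,-7.8,-6.6,29.2,1]
    - [-99,74,-64,-10.4,-8.8,38.9,1]
    - [-124,93,-80,-13,-11,48.6,1]

```text
clock: 4.85
tool_pos: [0.4634, -0.1209, 0.3395]
eef_rot: [0.999, -0.054, -0.001, 0.0]
contact_force: [0.3, 0.0, -2.2]
opening: 0.089
finger_force: 30.0
```

Request:
move_arm:
  motion:
    - [0,0,0,0,0,0,1]
    - [0,0,0,0,0,0,1]

```text
clock: 5.1
tool_pos: [0.4638, -0.1195, 0.3392]
eef_rot: [0.999, -0.051, -0.0, -0.001]
contact_force: [0.5, 0.2, -1.1]
opening: 0.085
finger_force: 30.0
```

```bash
python3 - <<'E'
from h import *
F=[];M=[]
for i in range(10):
    s=snap('wrist'); st=r.get_state(); F.append(st['contact_force']);M.append(st['moment'])
print(np.mean(F,0),np.mean(M,0),np.std(M,0),st['tool_pos'],st['opening'],st['clock'],st['q'].round(2))
T=R.from_quat(st['eef_rot']); print((tool(-6,0).inv()*T).as_rotvec(degrees=True))
b=snap('side')
cv2.imwrite('pics/g.png',cv2.cvtColor(np.hstack([cv2.resize(s['frame'],(400,300)),cv2.resize(b['frame'],(400,300))]),4))
W=cloud(s); m=(W[...,2]>.135)&(W[...,2]<.17)&(abs(W[...,0]-.463)<.06)&(abs(W[...,1]+.206)<.03)
P=W[m]; print(len(P))
for k in(-.032,0,.032):
    Q=P[abs(P[:,0]-.463-k)<.006]
    if len(Q): print(k,len(Q),np.median(Q,0),Q.min(0),Q.max(0))
E
```

```text
[-0.25146525 -0.07828861 -1.28759835] [0.0676195  0.10650912 0.01159791] [0.01675522 0.02245533 0.02528521] [ 0.46390146 -0.1211164   0.34002557] 0.08719643488586434 5.6 [-0.01  0.37  0.24  1.86 -0.11  0.92 -1.39]
[0.02597866 0.04661052 0.01686814]
129
-0.032 24 [ 0.43297359 -0.20323343  0.13951973] [ 0.42974742 -0.20665965  0.13579856] [ 0.43539705 -0.20028867  0.14137843]
0 63 [ 0.46440157 -0.20626125  0.14553373] [ 0.45801331 -0.21053048  0.13578863] [ 0.46896997 -0.20394958  0.15054598]
0.032 27 [ 0.49588895 -0.21115621  0.13969225] [ 0.49303577 -0.21463448  0.13509916] [ 0.49895344 -0.20848036  0.14165038]
```

View pics/g.png

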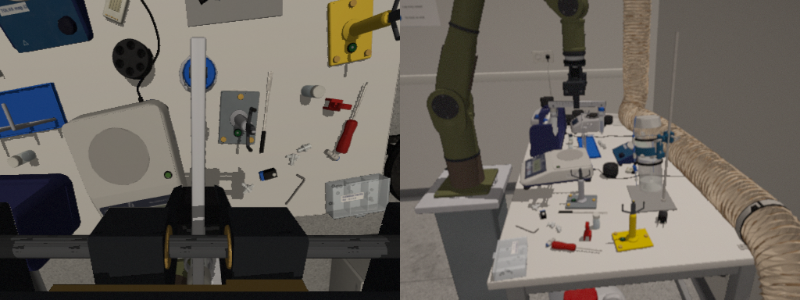

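The wrist view (left half) shows the hanger held straight at column 198. The grey stand is at (240,115), with the clip at (337,104) and the yellow look-alike at (355,30). The moment reading hints that the blue side is heavier, so I'll try the point 14 mm toward blue first.

Request:
move_arm:
  motion:
    - [-2,30,0,0,0,0.5,1]
    - [-5,60,10,0,0,1,1]
    - [-5,85,50,0,0,1,1]
    - [-5,85,100,0,0,1,1]
    - [-5,85,150,0,0,1,1]

```text
clock: 6.28
tool_pos: [0.4506, -0.2057, 0.1889]
eef_rot: [0.998, -0.062, 0.001, 0.0]
contact_force: [1.0, 0.3, -1.8]
opening: 0.088
finger_force: 30.0
```

Request:
move_arm:
  motion:
    - [0,0,15,0,0,0,1]
    - [0,0,25,0,0,0,1]
    - [0,0,30,0,0,0,1]
    - [0,0,30,0,0,0,1]
    - [0,0,30,0,0,0,1]

```text
clock: 6.9
tool_pos: [0.4507, -0.2053, 0.1607]
eef_rot: [0.998, -0.061, 0.001, 0.0]
contact_force: [-0.0, 0.3, -1.3]
opening: 0.091
finger_force: 30.0
```

```bash
cat >> h.py <<'E'
def look(name='wrist',n=3):
    for i in range(n): s=snap(name)
    st=r.get_state(); W=cloud(s); return s,st,W
def bar(W,st):
    "bar top edge in tool frame (mm): slope, y, z"
    T=R.from_quat(st['eef_rot']); L=(W-st['tool_pos'])@T.as_matrix()*1000
    m=(abs(L[...,1])<9)&(L[...,2]>-60)&(L[...,2]<20)&(L[...,0]>15)&(L[...,0]<135); P=L[m]
    out=[]
    for x in range(20,100,5):
        Q=P[abs(P[:,0]-x)<3]
        if len(Q)>8: out.append((x,np.median(Q[:,1]),np.percentile(Q[:,2],40)))
    o=np.array(out); pz=np.polyfit(o[:,0],o[:,2],1); py=np.polyfit(o[:,0],o[:,1],1)
    w=W[m]; pw=np.polyfit(w[:,0],w[:,2],1)
    print('pitch deg in tool %.2f, z0 %.1f, yaw %.2f y0 %.1f, xend %.1f'%(np.degrees(np.arctan(pz[0])),pz[1],np.degrees(np.arctan(py[0])),py[1],np.percentile(P[:,0],99.7)))
    print('residual',np.std(o[:,2]-np.polyval(pz,o[:,0])), 'tool pitch', T.as_matrix()[:,0], 'pos',st['tool_pos'],'F',st['contact_force'],'t',st['clock'])
E
python3 - <<'E'
from h import *
bar(*look()[2:0:-1])
E
```

```text
pitch deg in tool 0.33, z0 -23.6, yaw 0.22 y0 0.2, xend 102.0
residual 0.1333380235077597 tool pitch [ 0.99249177 -0.12229676  0.00189408] pos [ 0.45050727 -0.20524988  0.16049395] F [-0.85021893 -0.20198706 -1.21256446] t 7.05
```

Request:
move_arm:
  motion:
    - [0,0,6,0,0,0,1]
    - [0,0,10,0,0,0,1]
    - [0,0,12.5,0,0,0,1]
    - [0,0,12.5,0,0,0,1]

```text
clock: 7.55
tool_pos: [0.45, -0.2051, 0.1472]
eef_rot: [0.998, -0.061, 0.0, -0.0]
contact_force: [0.1, -1.2, -0.9]
opening: 0.085
finger_force: 30.0
```

Request:
move_arm:
  motion:
    - [0,0,1,0,0,0,1]
    - [0,0,1,0,0,0,1]

```text
clock: 7.8
tool_pos: [0.4502, -0.2052, 0.1465]
eef_rot: [0.998, -0.061, 0.0, -0.0]
contact_force: [1.0, 0.1, -0.6]
opening: 0.089
finger_force: 30.0
```

Request:
move_arm:
  motion:
    - [0,0,1,0,0,0,1]
    - [0,0,1,0,0,0,1]

```text
clock: 8.05
tool_pos: [0.4503, -0.2052, 0.1458]
eef_rot: [0.998, -0.061, 0.001, -0.0]
contact_force: [-0.0, 1.5, 2.5]
opening: 0.088
finger_force: 30.0
```

In contact. Open the fingers a little and see which way it tips.

Request:
move_arm:
  motion:
    - [0,0,0,0,0,0,0.8]
    - [0,0,0,0,0,0,0.8]
    - [0,0,0,0,0,0,0.8]
    - [0,0,0,0,0,0,0.8]
    - [0,0,0,0,0,0,0.8]

```text
clock: 8.68
tool_pos: [0.4502, -0.2051, 0.1455]
eef_rot: [0.998, -0.061, 0.0, -0.0]
contact_force: [0.0, -0.2, 0.3]
opening: 0.198
finger_force: 0.0
```

```bash
python3 - <<'E'
from h import *
bar(*look(n=6)[2:0:-1])
E
```

```text
pitch deg in tool -13.92, z0 -21.2, yaw -0.10 y0 0.4, xend 104.1
residual 0.22099820595681557 tool pitch [ 9.92485735e-01 -1.22357593e-01  8.27284504e-04] pos [ 0.4502153  -0.2051445   0.14549444] F [-0.3033164  -0.13217714 -0.15661628] t 8.975
```

White end fell, so the balance point lies further toward white. I'll use the free tool's moment as the zero for the earlier held reading.

```bash
python3 - <<'E'
from h import *
F=[];M=[]
for i in range(12):
    s=snap('wrist'); st=r.get_state(); F.append(st['contact_force']);M.append(st['moment'])
print(np.mean(F,0),np.mean(M,0),np.std(M,0))
bar(cloud(s),st)
E
```

```text
[-0.12931311 -0.20173339 -0.02341297] [ 0.08855772  0.08755859 -0.01748214] [0.02686219 0.01947992 0.02235843]
pitch deg in tool -13.82, z0 -21.3, yaw -0.01 y0 0.2, xend 103.9
residual 0.20967498010749874 tool pitch [ 9.92487398e-01 -1.22343728e-01  8.81864134e-04] pos [ 0.45023645 -0.2051699   0.14549253] F [-0.42687377 -0.32810776  0.17135183] t 9.575
```

Tilt the tool to match the bar, regrip, lift 15 mm, level it and shift 11 mm toward +x.

Request:
move_arm:
  motion:
    - [0,0,1,0,7,0,0.8]
    - [0.5,0,2,0,14,0,0.8]
    - [0.5,0,2,0,14,0,0.8]
    - [0.5,0,2,0,14,0,1]
    - [0.5,0,2,0,14,0,1]

```text
clock: 10.2
tool_pos: [0.4521, -0.2066, 0.1472]
eef_rot: [0.991, -0.062, 0.118, 0.006]
contact_force: [-2.2, 0.2, 2.4]
opening: 0.092
finger_force: 29.9
```

Request:
move_arm:
  motion:
    - [0,0,0,0,0,0,1]
    - [0,0,0,0,0,0,1]
    - [-3,0,-12,0,0,0,1]
    - [-1,0,-17,0,-7,0,1]
    - [7,0,-18,0,-14,0,1]

```text
clock: 10.82
tool_pos: [0.4552, -0.2059, 0.1601]
eef_rot: [0.998, -0.062, 0.021, -0.007]
contact_force: [2.2, -0.6, -3.8]
opening: 0.089
finger_force: 29.9
```

Request:
move_arm:
  motion:
    - [0,0,0,0,0,0,1]
    - [0,0,0,0,0,0,1]

```text
clock: 11.08
tool_pos: [0.4558, -0.2047, 0.1587]
eef_rot: [0.998, -0.06, 0.023, -0.008]
contact_force: [-0.4, -0.1, -1.4]
opening: 0.088
finger_force: 29.9
```

```bash
python3 - <<'E'
from h import *
bar(*look()[2:0:-1])
E
```

```text
pitch deg in tool -0.15, z0 -19.0, yaw 0.05 y0 0.2, xend 99.2
residual 0.15178835366641308 tool pitch [ 0.99143941 -0.12283976  0.04425256] pos [ 0.45477251 -0.20545271  0.1591679 ] F [ 0.26842265 -0.63805324 -1.51262232] t 11.225
```

```bash
python3 - <<'E'
from h import *
print(go([.4638,-.207,.160],tool(-7,0)))
E
```

```text
(array([ 9.2,  0.4, -0.4]), array([-1.12, -2.54, -0.04]))
```

Request:
move_arm:
  motion:
    - [5,0.4,-0.4,-0.6,-1.3,0,1]
    - [9.2,0.4,-0.4,-1.1,-2.5,0,1]
    - [9.2,0.4,-0.4,-1.1,-2.5,0,1]
    - [9.2,0.4,-0.4,-1.1,-2.5,0,1]

```text
clock: 11.72
tool_pos: [0.4647, -0.2073, 0.1602]
eef_rot: [0.998, -0.061, 0.0, 0.001]
contact_force: [-0.7, -0.1, -0.1]
opening: 0.086
finger_force: 29.9
```

```bash
python3 - <<'E'
from h import *
bar(*look()[2:0:-1])
print(go([.4638,-.207,.151],tool(-7,0)))
E
```

```text
pitch deg in tool -0.18, z0 -19.2, yaw 0.22 y0 0.2, xend 99.2
residual 0.14261626806926989 tool pitch [ 9.92664757e-01 -1.20898842e-01  3.88268248e-04] pos [ 0.4647908  -0.20728231  0.16034596] F [ 0.54116173  0.13213826 -0.88062591] t 11.875
(array([-1. , -0.2,  9.3]), array([ 0.13, -0.02,  0.06]))
```

Request:
move_arm:
  motion:
    - [0,0,4,0,0,0,1]
    - [0,0,8,0,0,0,1]
    - [0,0,10,0,0,0,1]
    - [0,0,11,0,0,0,1]
    - [0,0,11.5,0,0,0,1]

```text
clock: 12.5
tool_pos: [0.4651, -0.2072, 0.1496]
eef_rot: [0.998, -0.06, 0.0, 0.001]
contact_force: [-1.9, 2.5, 12.1]
opening: 0.091
finger_force: 29.9
```

Request:
move_arm:
  motion:
    - [0,0,0,0,0,0,1]
    - [0,0,0,0,0,0,0.8]
    - [0,0,0,0,0,0,0.8]
    - [0,0,0,0,0,0,0.8]
    - [0,0,0,0,0,0,0.8]

```text
clock: 13.12
tool_pos: [0.4652, -0.2073, 0.1487]
eef_rot: [0.998, -0.06, 0.0, 0.001]
contact_force: [0.0, -0.5, 0.2]
opening: 0.198
finger_force: 0.0
```

```bash
python3 - <<'E'
from h import *
s,st,W=look(n=8)
bar(W,st); bar(*look(n=4)[2:0:-1])
E
```

```text
pitch deg in tool 4.58, z0 -20.6, yaw -0.13 y0 0.8, xend 100.3
residual 0.16425027686104418 tool pitch [ 9.92743098e-01 -1.20253577e-01  4.66877555e-04] pos [ 0.46519509 -0.20724594  0.14883824] F [ 0.40420912  0.67344272 -0.06878854] t 13.525
pitch deg in tool 7.49, z0 -20.7, yaw 0.49 y0 -0.3, xend 101.1
residual 0.1465853875446836 tool pitch [ 9.92738487e-01 -1.20291481e-01  5.06755463e-04] pos [ 0.46520387 -0.20723597  0.14884596] F [-0.86023394  1.01090303  0.34746992] t 13.725
```

Request:
move_arm:
  motion:
    - [0,0,0,0,0,0,0.8]
    - [0,0,0,0,0,0,0.8]
    - [0,0,0,0,0,0,0.8]
    - [0,0,0,0,0,0,0.8]
    - [0,0,0,0,0,0,0.8]

```text
clock: 14.35
tool_pos: [0.4652, -0.2072, 0.1488]
eef_rot: [0.998, -0.06, 0.0, 0.001]
contact_force: [-1.2, 0.7, -0.8]
opening: 0.199
finger_force: 0.0
```

```bash
python3 - <<'E'
from h import *
for i in range(4): bar(*look(n=3)[2:0:-1])
E
```

```text
pitch deg in tool 7.91, z0 -20.7, yaw 0.47 y0 0.2, xend 100.7
residual 0.14933589568941535 tool pitch [ 9.92745625e-01 -1.20232522e-01  5.14385356e-04] pos [ 0.4652146  -0.20727605  0.14884671] F [-0.38436551 -0.21308707 -0.67672514] t 14.5
pitch deg in tool 8.01, z0 -20.7, yaw 0.46 y0 0.0, xend 100.8
residual 0.1668221527727181 tool pitch [ 9.92743218e-01 -1.20252215e-01  5.55291939e-04] pos [ 0.46523    -0.20727753  0.14885896] F [ 0.0063739  -0.07691769  0.44051085] t 14.65
pitch deg in tool 8.70, z0 -20.7, yaw 0.33 y0 -0.0, xend 101.0
residual 0.17241321646597094 tool pitch [ 9.92748030e-01 -1.20212752e-01  4.92267880e-04] pos [ 0.46521077 -0.20724379  0.14884201] F [ 0.6186915  -0.43002585 -1.03606384] t 14.8
pitch deg in tool 9.47, z0 -20.8, yaw 0.25 y0 -0.0, xend 101.2
residual 0.1712273220621224 tool pitch [ 9.92739176e-01 -1.20285613e-01  5.48226559e-04] pos [ 0.46522399 -0.20729235  0.14885833] F [-0.71310397  1.13290497 -0.04096571] t 14.95
```

It settles near 8.7° blue-down, i.e. about 4.2 mm off. Regrip, lift, level and move 4.2 mm toward -x.

Request:
move_arm:
  motion:
    - [0,0,0,0,-4.4,0,0.8]
    - [0,0,0,0,-8.7,0,0.8]
    - [0,0,0,0,-8.7,0,0.8]
    - [0,0,0,0,-8.7,0,1]
    - [0,0,0,0,-8.7,0,1]

```text
clock: 15.58
tool_pos: [0.4645, -0.2072, 0.149]
eef_rot: [0.995, -0.061, -0.075, -0.004]
contact_force: [0.3, 0.1, -0.9]
opening: 0.087
finger_force: 30.0
```

Request:
move_arm:
  motion:
    - [0,0,0,0,0,0,1]
    - [0,0,0,0,0,0,1]
    - [0,0,-6,0,0,0,1]
    - [-1,0,-12,0,4.4,0,1]
    - [-2,0,-12,0,8.7,0,1]

```text
clock: 16.2
tool_pos: [0.4657, -0.2077, 0.1617]
eef_rot: [0.998, -0.06, 0.002, 0.002]
contact_force: [0.7, 1.0, -1.9]
opening: 0.085
finger_force: 30.0
```

Request:
move_arm:
  motion:
    - [0,0,0,0,0,0,1]
    - [0,0,0,0,0,0,1]
    - [0,0,0,0,0,0,1]

```text
clock: 16.58
tool_pos: [0.4659, -0.2073, 0.1608]
eef_rot: [0.998, -0.06, 0.0, 0.002]
contact_force: [-0.1, 0.9, -1.1]
opening: 0.085
finger_force: 30.0
```

```bash
python3 - <<'E'
from h import *
bar(*look()[2:0:-1])
print(go([.461,-.2068,.158],tool(-7,0)))
E
```

```text
pitch deg in tool 1.05, z0 -20.6, yaw 0.38 y0 -0.0, xend 100.2
residual 0.14285353601559073 tool pitch [ 9.92823308e-01 -1.19590408e-01  1.14006557e-04] pos [ 0.4654314  -0.20717283  0.1607819 ] F [-0.06830066 -0.98172313 -1.24696742] t 16.725
(array([-4.4,  0.2,  2.8]), array([ 0.17, -0.01,  0.13]))
```

Request:
move_arm:
  motion:
    - [-3,0.2,0,0.1,1.1,0.1,1]
    - [-5.3,0.2,2,0.1,1.1,0.1,1]
    - [-5.3,0.2,2,0.1,1.1,0.1,1]
    - [-5.3,0.2,2,0.1,1.1,0.1,1]

```text
clock: 17.23
tool_pos: [0.4599, -0.2068, 0.159]
eef_rot: [0.998, -0.061, 0.01, 0.001]
contact_force: [-0.1, -0.4, -1.7]
opening: 0.091
finger_force: 30.0
```

```bash
python3 - <<'E'
from h import *
bar(*look()[2:0:-1])
E
```

```text
pitch deg in tool 1.04, z0 -20.6, yaw 0.27 y0 0.1, xend 100.2
residual 0.13484961188570688 tool pitch [ 0.99237159 -0.12167518  0.01984397] pos [ 0.45993453 -0.20678522  0.15901604] F [ 0.29649797 -0.53776851 -0.52485413] t 17.375
```

Request:
move_arm:
  motion:
    - [0,0,4,0,0,0,1]
    - [0,0,8,0,0,0,1]
    - [0,0,9.5,0,0,0,1]
    - [0,0,10,0,0,0,1]
    - [0,0,10,0,0,0,1]

```text
clock: 18.0
tool_pos: [0.4598, -0.2067, 0.149]
eef_rot: [0.998, -0.061, 0.01, 0.001]
contact_force: [-0.9, -1.1, -0.2]
opening: 0.083
finger_force: 30.0
```

Request:
move_arm:
  motion:
    - [0,0,0.4,0,0,0,1]
    - [0,0,0.4,0,0,0,0.85]
    - [0,0,0.4,0,0,0,0.8]
    - [0,0,0.4,0,0,0,0.8]
    - [0,0,0.4,0,0,0,0.8]

```text
clock: 18.62
tool_pos: [0.46, -0.2068, 0.1486]
eef_rot: [0.998, -0.061, 0.01, 0.001]
contact_force: [-0.1, -0.5, 0.3]
opening: 0.201
finger_force: 0.0
```

Request:
move_arm:
  motion:
    - [0,0,0,0,0,0,0.8]
    - [0,0,0,0,0,0,0.8]
    - [0,0,0,0,0,0,0.8]
    - [0,0,0,0,0,0,0.8]
    - [0,0,0,0,0,0,0.8]

```text
clock: 19.25
tool_pos: [0.4599, -0.2068, 0.1486]
eef_rot: [0.998, -0.061, 0.01, 0.001]
contact_force: [-0.4, -0.2, 1.2]
opening: 0.203
finger_force: 0.0
```

```bash
python3 - <<'E'
from h import *
for i in range(4): bar(*look(n=4)[2:0:-1])
E
```

```text
pitch deg in tool 0.91, z0 -20.8, yaw 0.30 y0 0.1, xend 100.1
residual 0.13788541313030836 tool pitch [ 0.99234344 -0.12192738  0.01970324] pos [ 0.45996545 -0.20680947  0.14860003] F [ 0.44296291  0.01991729 -0.20737074] t 19.45
pitch deg in tool 0.99, z0 -20.9, yaw 0.25 y0 0.1, xend 100.1
residual 0.14629014942353122 tool pitch [ 0.9923379  -0.12197548  0.01968446] pos [ 0.45994865 -0.20680669  0.14860372] F [-0.61095876 -1.03741497 -0.39507465] t 19.65
pitch deg in tool 0.99, z0 -20.8, yaw 0.31 y0 0.0, xend 100.2
residual 0.1328179763793549 tool pitch [ 0.99234441 -0.12191442  0.01973437] pos [ 0.45997359 -0.20678023  0.14862261] F [-0.27673736 -0.26810764 -0.67168513] t 19.85
pitch deg in tool 0.96, z0 -20.8, yaw 0.26 y0 0.1, xend 100.1
residual 0.15022395414167078 tool pitch [ 0.9923471  -0.12189917  0.01969342] pos [ 0.45996546 -0.20681102  0.14860725] F [ 0.20359266 -0.55466906  0.79056894] t 20.05
```

It stays level: 0.97° in the tool frame against a tool pitch of 1.13°, so about -0.15° in the world. Back off straight up, then go look at the clip.

Request:
move_arm:
  motion:
    - [0,0,-5,0,0,0,0.78]
    - [0,0,-15,0,0,0,0.78]
    - [0,0,-40,0,0,0,0.78]
    - [0,0,-80,0,0,0,0.7]
    - [0,0,-130,0,0,0,0.6]

```text
clock: 20.68
tool_pos: [0.4568, -0.2061, 0.28]
eef_rot: [0.998, -0.061, 0.009, 0.001]
contact_force: [1.0, 0.5, -0.4]
opening: 0.387
finger_force: 0.0
```

Request:
move_arm:
  motion:
    - [0,50,0,0,-1.1,0,0.6]
    - [5,100,0,0,-1.1,0,0.5]
    - [10,150,0,0,-1.1,0,0.5]
    - [14,193,30,0,-1.1,0,0.5]
    - [14,193,30,0,-1.1,0,0.5]

```text
clock: 21.3
tool_pos: [0.4459, -0.4024, 0.248]
eef_rot: [0.998, -0.064, -0.001, 0.001]
contact_force: [0.0, 0.5, 0.7]
opening: 0.497
finger_force: 0.0
```

```bash
python3 - <<'E'
from h import *
s,st,W=look(n=3); b=snap('side'); print(st['tool_pos'],st['clock'])
h=cv2.cvtColor(s['frame'],cv2.COLOR_RGB2HSV); m=((h[...,0]<8)|(h[...,0]>172))&(h[...,1]>150)&(abs(W[...,0]-.471)<.04)&(abs(W[...,1]+.411)<.035)
P=W[m]
for lo,hi in((.045,.075),(.02,.045),(.0,.02)):
    Q=P[(P[:,2]>lo)&(P[:,2]<hi)]
    if len(Q)>5: print(lo,len(Q),np.median(Q,0).round(4),Q.min(0).round(4),Q.max(0).round(4),cv2.minAreaRect((Q[:,:2]*1000).astype(np.float32)))
f=s['frame']; g=b['frame'][190:330,190:376]
cv2.imwrite('pics/i.png',cv2.cvtColor(np.hstack([cv2.resize(f,(400,300)),cv2.resize(g,(400,300))]),4))
E
```

```text
[ 0.44868947 -0.39881699  0.24959056] 21.45
0.045 167 [ 0.4743 -0.4021  0.0602] [ 0.4674 -0.4138  0.0457] [ 0.4802 -0.3917  0.0635] ((473.6919250488281, -402.66180419921875), (21.843395233154297, 9.940828323364258), 80.29154968261719)
0.02 158 [ 0.4796 -0.4044  0.0248] [ 0.431  -0.4449  0.0203] [ 0.4866 -0.3931  0.0449] ((462.0699157714844, -422.5908203125), (74.03614807128906, 16.863449096679688), 44.096771240234375)
0.0 52 [ 0.4361 -0.4389  0.0148] [ 0.4317 -0.4459  0.0059] [ 0.4867 -0.3949  0.0199] ((461.8633117675781, -422.3236083984375), (72.92823791503906, 12.355628967285156), 38.17044448852539)
```

View pics/i.png

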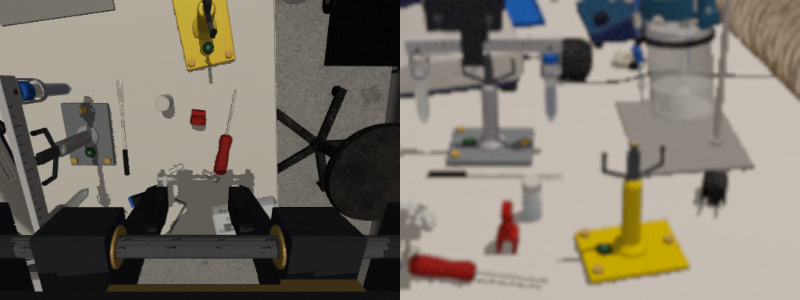

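The left half shows the clip from above: eye top at (198,118), vial_3 at (164,103), screwdriver at (224,150). Its long side is at yaw 80°. The right half shows the hanger level on the grey stand. The only other red item near the clip is the screwdriver handle, so this is the clip. Turn and go above it.

```bash
python3 - <<'E'
from h import *
st=r.get_state(); print(st['q'].round(2)); d,w=go([.4737,-.4027,.13],tool(80.3,0)); print(d,w)
R0=R.from_quat(st['eef_rot'])
E
```

```text
[ 0.26  0.75  0.73  1.66 -0.59  0.96 -0.49]
[ 24.8   1.1 119.8] [ 7.000e-02 -5.000e-02 -8.722e+01]
```

Request:
move_arm:
  motion:
    - [5,0,0,0,0,-10.4,0.6]
    - [10,0,0,0,0,-20.8,0.7]
    - [15,0,10,0,0,-31.2,0.7]
    - [20,1,20,0,0,-41.6,0.7]
    - [25,1,30,0,0,-52,0.7]

```text
clock: 22.12
tool_pos: [0.4742, -0.4025, 0.2199]
eef_rot: [0.922, 0.386, 0.0, 0.001]
contact_force: [-1.2, 0.5, 0.9]
opening: 0.3
finger_force: 0.0
```

Request:
move_arm:
  motion:
    - [0,0,20,0,0,-10.4,0.7]
    - [0,0,40,0,0,-20.8,0.7]
    - [0,0,60,0,0,-31.2,0.7]
    - [0,0,80,0,0,-35.2,0.7]
    - [0,0,80,0,0,-35.2,0.7]

```text
clock: 22.75
tool_pos: [0.4731, -0.4021, 0.1387]
eef_rot: [0.765, 0.644, -0.0, -0.001]
contact_force: [-0.3, 0.9, -0.2]
opening: 0.302
finger_force: 0.0
```

```bash
python3 - <<'E'
from h import *
s,st,W=look(n=3); print(st['tool_pos'],st['clock'],st['opening'],st['q'].round(2))
h=cv2.cvtColor(s['frame'],cv2.COLOR_RGB2HSV); m=((h[...,0]<8)|(h[...,0]>172))&(h[...,1]>150)&(abs(W[...,0]-.471)<.03)&(abs(W[...,1]+.405)<.03)
P=W[m]; Q=P[P[:,2]>.05]; print(len(P),len(Q),cv2.minAreaRect((Q[:,:2]*1000).astype(np.float32)),Q[:,2].max())
print(go([.4737,-.4027,.031],tool(80.3,0)))
E
```

```text
[ 0.47395636 -0.4038735   0.14036735] 22.9 0.2999591419259561 [ 0.51  0.82  0.22  1.67 -0.26  0.67  0.7 ]
727 321 ((472.3797607421875, -401.4356689453125), (22.219261169433594, 45.54167175292969), 85.45647430419922) 0.1813815372604363
(array([  1.3,  -0.7, 109.4]), array([ 0.12,  0.12, -0.12]))
```

Request:
move_arm:
  motion:
    - [1,-0.5,40,0,0,0,0.7]
    - [1,-0.5,75,0,0,0,0.7]
    - [1,-0.5,100,0,0,0,0.7]
    - [1,-0.5,109,0,0,0,0.7]
    - [1,-0.5,109,0,0,0,0.7]

```text
clock: 23.52
tool_pos: [0.4732, -0.4031, 0.0306]
eef_rot: [0.765, 0.644, -0.0, 0.001]
contact_force: [1.1, -0.5, 0.0]
opening: 0.304
finger_force: 0.0
```

```bash
python3 - <<'E'
from h import *
s,st,W=look(n=2); print(st['tool_pos'],st['clock'],st['contact_force'])
T=R.from_quat(st['eef_rot']); L=(W-st['tool_pos'])@T.as_matrix()*1000
h=cv2.cvtColor(s['frame'],cv2.COLOR_RGB2HSV); m=((h[...,0]<8)|(h[...,0]>172))&(h[...,1]>150)&(abs(L[...,0])<30)&(abs(L[...,1])<12)&(W[...,2]<.07)
Q=L[m]; print(len(Q),Q.min(0),Q.max(0)); t=Q[Q[:,2]<-22]; print(len(t),cv2.minAreaRect(t[:,:2].astype(np.float32)), t[:,2].min())
E
```

```text
[ 0.47360117 -0.40360921  0.03139351] 23.625 [0.63432405 0.50556955 0.55853693]
2243 [-10.74423833 -11.73120977 -32.94345664] [13.93401792 10.92634155 31.72337546]
849 ((2.276179313659668, -0.4583430290222168), (21.4373779296875, 9.604104995727539), 3.0740702152252197) -32.94345663776159
```

Request:
move_arm:
  motion:
    - [1.7,-0.4,0,0,0,2.5,0.7]
    - [1.7,-0.4,0,0,0,2.5,1]
    - [1.7,-0.4,0,0,0,2.5,1]
    - [1.7,-0.4,0,0,0,2.5,1]
    - [1.7,-0.4,0,0,0,2.5,1]
  newtons: 20

```text
clock: 24.25
tool_pos: [0.4729, -0.4012, 0.0304]
eef_rot: [0.779, 0.627, 0.0, 0.001]
contact_force: [-0.5, 0.8, 3.8]
opening: 0.111
finger_force: 20.0
```

Request:
move_arm:
  motion:
    - [0,0,-20,0,0,0,1]
    - [0,0,-70,0,0,0,1]
    - [0,0,-130,0,0,0,1]
    - [0,0,-190,0,0,0,1]
    - [0,0,-240,0,0,0,1]

```text
clock: 24.88
tool_pos: [0.4725, -0.4013, 0.2738]
eef_rot: [0.779, 0.627, 0.0, 0.002]
contact_force: [1.6, -0.1, 0.7]
opening: 0.113
finger_force: 20.0
```

```bash
python3 - <<'E'
from h import *
s,st,W=look(n=3); print(st['tool_pos'],st['clock'],st['contact_force'],st['opening'],st['finger_force'],st['q'].round(2))
T=R.from_quat(st['eef_rot']); L=(W-st['tool_pos'])@T.as_matrix()*1000
h=cv2.cvtColor(s['frame'],cv2.COLOR_RGB2HSV); m=((h[...,0]<8)|(h[...,0]>172))&(h[...,1]>150)&(abs(L[...,0])<30)&(abs(L[...,1])<15)&(L[...,2]<40)
Q=L[m]; print(len(Q),Q.min(0),Q.max(0)); t=Q[Q[:,2]<-22]; print(len(t),cv2.minAreaRect(t[:,:2].astype(np.float32)), t[:,2].min(),t[:,0].min(),t[:,0].max())
# hanger + knife, side & scene
for n in('side','scene'):
    s=snap(n); V=cloud(s); m=(abs(V[...,0]-.463)<.11)&(abs(V[...,1]+.207)<.03)&(V[...,2]>.146)&(V[...,2]<.19); P=V[m]
    d=np.array([np.cos(np.radians(-7)),np.sin(np.radians(-7))]); t=(P[:,:2]-[.4638,-.207])@d*1000; u=(P[:,:2]-[.4638,-.207])@np.array([-d[1],d[0]])*1000
    print(n,len(P),np.percentile(t,[1,99]),np.percentile(u,[5,50,95]),[round(float(np.percentile(P[abs(t-x)<10][:,2],95)),4) for x in(-80,-40,0,40,80)],np.polyfit(t,u,1))
print(go([.4638,-.207,.25],tool(-7,0)))
E
```

```text
[ 0.47354106 -0.40239442  0.27411268] 25.025 [-0.07000893  0.13050228  0.00729538] 0.10812177760952278 19.9999691080302 [ 0.46  0.66  0.31  1.56 -0.23  0.95  0.62]
1827 [-11.73474397  -8.88720874 -44.42905542] [10.56154891 12.89257058 26.87229959]
1028 ((-0.5644683837890625, 1.8861005306243896), (22.304719924926758, 10.989745140075684), 0.5293608903884888) -44.42905542410731 -11.734743971134753 10.561548913032798
side 528 [-104.68738618   93.26057416] [-6.56869924 -2.98386222  1.43670405] [0.1713, 0.1714, 0.1717, 0.1718, 0.1725] [-0.00436646 -2.91528594]
scene 238 [-102.87258103   93.77740696] [-2.72558766  3.2629264   5.96725141] [0.1725, 0.1743, 0.1724, 0.1716, 0.1735] [-6.43819448e-05  2.54597860e+00]
(array([187.2, -49.4,  20. ]), array([1.000e-02, 1.000e-02, 8.469e+01]))
```

Request:
move_arm:
  motion:
    - [20,-5,0,0,0,10.4,1]
    - [45,-12,0,0,0,20.8,1]
    - [70,-18,0,0,0,31.2,1]
    - [90,-24,0,0,0,41.6,1]
    - [110,-29,0,0,0,52,1]

```text
clock: 25.75
tool_pos: [0.4666, -0.2857, 0.2682]
eef_rot: [0.976, 0.219, -0.001, -0.001]
contact_force: [-0.1, -0.9, -0.4]
opening: 0.111
finger_force: 20.0
```

Request:
move_arm:
  motion:
    - [0,0,0,0,0,10.4,1]
    - [0,0,0,0,0,20.8,1]
    - [0,0,0,0,0,31.2,1]
    - [0,0,0,0,0,33,1]
    - [0,0,0,0,0,33,1]

```text
clock: 26.38
tool_pos: [0.4673, -0.2869, 0.2691]
eef_rot: [0.998, -0.063, -0.001, 0.0]
contact_force: [0.5, -0.6, -0.3]
opening: 0.111
finger_force: 20.0
```

```bash
python3 - <<'E'
from h import *
s,st,W=look(n=3); print(st['tool_pos'],st['clock'],st['q'].round(2))
W_=W; m=(W[...,2]>.146)&(W[...,2]<.19)&(abs(W[...,0]-.463)<.12)&(abs(W[...,1]+.207)<.03);P=W[m];
d=np.array([np.cos(np.radians(-7)),np.sin(np.radians(-7))]); t=(P[:,:2]-[.4638,-.207])@d*1000; u=(P[:,:2]-[.4638,-.207])@np.array([-d[1],d[0]])*1000
top=P[:,2]>.166
print(len(P),t.min(),t.max(),np.polyfit(t[top],u[top],1),np.percentile(u[top],[3,50,97]),np.degrees(np.polyfit(t[top]/1000,P[top][:,2],1)[0]),np.median(P[top][:,2]))
print(go([.4643,-.2073,.25],tool(-7.3,0)))
E
```

```text
[ 0.46756675 -0.28724689  0.26974255] 26.525 [ 0.03  0.66  0.77  1.79 -0.56  0.93 -0.65]
2509 -62.53597891373998 96.06239587590295 [-0.00209054 -1.23717931] [-4.88313141 -1.39068347  2.79474165] 0.34140177921889225 0.16927741683870004
(array([-13.3, -78.9,  19.7]), array([ 0.03, -0.01,  0.07]))
```

Request:
move_arm:
  motion:
    - [-13,-30,0,0,0,0,1]
    - [-13,-60,0,0,0,0,1]
    - [-13,-78.6,10,0,0,0,1]
    - [-13,-78.6,20,0,0,0,1]
    - [-13,-78.6,20,0,0,0,1]

```text
clock: 27.15
tool_pos: [0.4642, -0.2085, 0.249]
eef_rot: [0.998, -0.064, -0.001, 0.001]
contact_force: [-0.3, 0.5, -0.4]
opening: 0.111
finger_force: 20.0
```

```bash
python3 - <<'E'
from h import *
s,st,W=look(n=4); print(st['tool_pos'],st['clock'])
T=R.from_quat(st['eef_rot']); L=(W-st['tool_pos'])@T.as_matrix()*1000
m=(W[...,2]>.164)&(W[...,2]<.178)&(abs(L[...,1])<15); P=L[m]
for x in range(-90,110,20):
    Q=P[abs(P[:,0]-x)<8]
    if len(Q)>10: print(x,np.percentile(Q[:,1],[3,97]).round(1),np.median(Q[:,2]).round(1))
print('xend',P[:,0].max())
h=cv2.cvtColor(s['frame'],cv2.COLOR_RGB2HSV); red=((h[...,0]<8)|(h[...,0]>172))&(h[...,1]>150)&(abs(L[...,0])<30)&(abs(L[...,1])<20)
for lo in range(-40,35,8):
    Q=L[red&(L[...,2]>lo)&(L[...,2]<lo+8)]
    if len(Q)>5: print('red',lo,len(Q),np.percentile(Q[:,0],[1,99]).round(1),np.percentile(Q[:,1],[2,98]).round(1))
f=s['frame']; cv2.imwrite('pics/k.png',cv2.cvtColor(cv2.resize(f,(800,600)),4))
E
```

```text
[ 0.46476823 -0.20897667  0.25011102] 27.35
-10 [-4.9  1.9] 81.0
10 [-4.8  1.9] 80.9
30 [-5.4  1.9] 80.8
50 [-5.2  1.9] 80.6
70 [-5.1  1.8] 80.5
90 [-5.6  1.8] 80.5
xend 94.6938857013294
red -40 41 [-3.1  5.5] [-3.6  4.5]
red -32 824 [-8.8 11.1] [-4.4  5.4]
red -24 187 [ 0.9 12.4] [-5.1  5.8]
red -16 144 [ 7.9 11.8] [-4.4  5.1]
red -8 129 [ 8.6 12. ] [-4.6  5.2]
red 0 276 [ 7.3 11.9] [-10.5  11. ]
red 8 142 [10.4 12. ] [-10.4  11.1]
red 16 78 [10.2 12. ] [-10.5  11.2]
red 24 44 [10.8 11.7] [-10.1  11.2]
```

View pics/k.png

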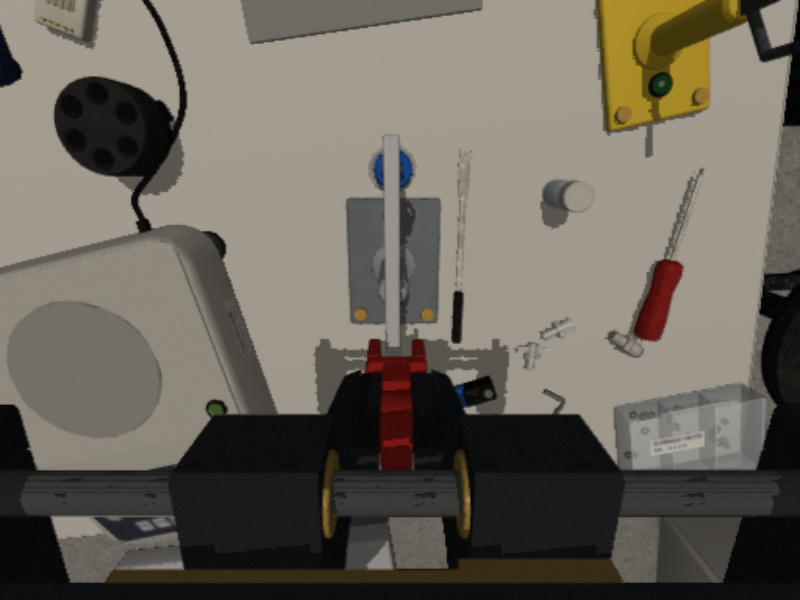

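The wrist view shows the clip's legs at (370–425,355) and the bar just ahead at column 392. The clip centre is at tool y +0.35 and the bar at -1.75, so shift -2.1 mm and descend to just above the bar.

Request:
move_arm:
  motion:
    - [-0.7,-2.1,15,0,0,0,1]
    - [-0.7,-2.1,30,0,0,0,1]
    - [-0.7,-2.1,42,0,0,0,1]
    - [-0.7,-2.1,42,0,0,0,1]
    - [-0.7,-2.1,42,0,0,0,1]

```text
clock: 27.98
tool_pos: [0.4645, -0.2058, 0.2079]
eef_rot: [0.998, -0.064, 0.0, 0.001]
contact_force: [-0.2, -0.5, -0.5]
opening: 0.11
finger_force: 20.0
```

```bash
python3 - <<'E'
from h import *
s,st,W=look(n=4); print(st['tool_pos'],st['clock'])
T=R.from_quat(st['eef_rot']); L=(W-st['tool_pos'])@T.as_matrix()*1000
m=(W[...,2]>.162)&(W[...,2]<.182)&(abs(L[...,1])<9)&(L[...,0]>14); P=L[m]
for x in range(20,110,20):
    Q=P[abs(P[:,0]-x)<8]
    if len(Q)>10: print(x,np.percentile(Q[:,1],[3,97]).round(1),np.median(Q[:,2]).round(1))
h=cv2.cvtColor(s['frame'],cv2.COLOR_RGB2HSV); red=((h[...,0]<8)|(h[...,0]>172))&(h[...,1]>150)&(abs(L[...,0])<30)&(abs(L[...,1])<20)
Q=L[red&(L[...,2]>2)&(L[...,2]<32)]; print(np.percentile(Q[:,1],[2,98]),Q[:,0].max(),'xend',np.percentile(P[:,0],99.8))
E
```

```text
[ 0.46468271 -0.20570114  0.20822401] 28.175
20 [-1.8  5.6] 39.0
40 [-1.7  5.5] 38.8
60 [-2.3  5.3] 38.7
80 [-2.2  5.2] 38.6
100 [-2.1  5.1] 38.5
[-10.69621593  11.1532948 ] 12.752489558492963 xend 95.00146789925303
```

Request:
move_arm:
  motion:
    - [-0.6,1.7,0,0,0,-0.2,1]
    - [-0.6,1.7,0,0,0,-0.2,1]
    - [-0.6,1.7,3,0,0,-0.2,1]
    - [-0.6,1.7,3,0,0,-0.2,1]

```text
clock: 28.68
tool_pos: [0.4635, -0.207, 0.2046]
eef_rot: [0.998, -0.062, -0.0, 0.0]
contact_force: [-0.2, 0.5, -0.0]
opening: 0.115
finger_force: 20.0
```

```bash
cat > chk.py <<'E'
from h import *
s,st,W=look(n=4); print(st['tool_pos'],st['clock'])
T=R.from_quat(st['eef_rot']); L=(W-st['tool_pos'])@T.as_matrix()*1000
m=(W[...,2]>.162)&(W[...,2]<.182)&(abs(L[...,1])<9)&(L[...,0]>14); P=L[m]
for x in range(20,110,20):
    Q=P[abs(P[:,0]-x)<8]
    if len(Q)>10: print(x,np.percentile(Q[:,1],[3,97]).round(1),np.median(Q[:,2]).round(1))
h=cv2.cvtColor(s['frame'],cv2.COLOR_RGB2HSV); red=((h[...,0]<8)|(h[...,0]>172))&(h[...,1]>150)&(abs(L[...,0])<30)&(abs(L[...,1])<20)
Q=L[red&(L[...,2]>2)&(L[...,2]<32)]; print(np.percentile(Q[:,1],[2,98]),Q[:,0].max(),'xend',np.percentile(P[:,0],99.8),st['contact_force'],T.as_matrix()[2].round(4))
E
python3 chk.py
```

```text
[ 0.46364874 -0.20719032  0.20484957] 28.875
20 [-3.2  4.1] 35.5
40 [-3.1  4. ] 35.4
60 [-3.6  3.9] 35.4
80 [-3.4  3.8] 35.1
100 [-3.3  3.7] 35.1
[-10.72510016  10.97406247] 12.15832613207242 xend 95.75349352679129 [-0.22436169  0.02409378 -0.49367497] [ 5.e-04  9.e-04 -1.e+00]
```

Request:
move_arm:
  motion:
    - [0,0.2,5,0,0,0,1]
    - [0,0.2,10,0,0,0,1]
    - [0,0.2,15,0,0,0,1]
    - [0,0.2,19,0,0,0,1]
    - [0,0.2,21,0,0,0,1]

```text
clock: 29.5
tool_pos: [0.4635, -0.2073, 0.1835]
eef_rot: [0.998, -0.062, 0.0, 0.0]
contact_force: [-0.4, 1.1, -0.1]
opening: 0.115
finger_force: 20.0
```

Request:
move_arm:
  motion:
    - [0,0,0,0,0,0,1]
    - [0,0,0.7,0,0,0,1]
    - [0,0,0.7,0,0,0,1]

```text
clock: 29.88
tool_pos: [0.4637, -0.2074, 0.1832]
eef_rot: [0.998, -0.062, 0.0, 0.0]
contact_force: [-0.2, -0.3, 0.7]
opening: 0.109
finger_force: 20.0
```

```bash
python3 chk.py
```

```text
[ 0.46367472 -0.20740903  0.183218  ] 30.075
20 [-3.4  3.7] 14.0
40 [-3.8  3.6] 13.8
60 [-3.7  4.1] 13.7
80 [-3.5  4. ] 13.5
100 [-3.4  3.9] 13.5
[-10.73516339  11.13240706] 12.15930955537206 xend 95.88599594743874 [-0.19165731 -0.1089973   0.2837257 ] [ 7.e-04  9.e-04 -1.e+00]
```

Request:
move_arm:
  motion:
    - [0,0,0.6,0,0,0,1]
    - [0,0,0.6,0,0,0,1]
    - [0,0,0.6,0,0,0,1]

```text
clock: 30.45
tool_pos: [0.4636, -0.2074, 0.1826]
eef_rot: [0.998, -0.062, 0.0, 0.0]
contact_force: [0.0, 0.4, -0.4]
opening: 0.111
finger_force: 20.0
```

Request:
move_arm:
  motion:
    - [0,0,0.5,0,0,0,1]
    - [0,0,0.5,0,0,0,1]
    - [0,0,0.5,0,0,0,1]

```text
clock: 30.82
tool_pos: [0.4637, -0.2074, 0.1821]
eef_rot: [0.998, -0.062, 0.0, 0.0]
contact_force: [0.8, 0.6, 1.9]
opening: 0.115
finger_force: 20.0
```

```bash
python3 - <<'E'
from h import *
F=[]
for i in range(6): s=snap('wrist');F.append(r.get_state()['contact_force'])
print(np.mean(F,0)); bar(cloud(s),r.get_state())
E
```

```text
[0.48516333 0.04893553 0.65671668]
pitch deg in tool -0.09, z0 12.8, yaw 0.04 y0 0.1, xend 95.8
residual 0.0677086972895596 tool pitch [ 9.92327229e-01 -1.23637508e-01  6.61607170e-04] pos [ 0.46369096 -0.20744906  0.18209536] F [-0.10308527 -0.22194829 -0.15056516] t 31.125
```

Request:
move_arm:
  motion:
    - [0,0,0.4,0,0,0,1]
    - [0,0,0.4,0,0,0,1]

```text
clock: 31.38
tool_pos: [0.4637, -0.2075, 0.1819]
eef_rot: [0.998, -0.062, 0.0, 0.0]
contact_force: [0.0, -1.0, 4.4]
opening: 0.108
finger_force: 20.0
```

Request:
move_arm:
  motion:
    - [0,0,0.4,0,0,0,1]
    - [0,0,0.4,0,0,0,1]

```text
clock: 31.62
tool_pos: [0.4638, -0.2076, 0.1817]
eef_rot: [0.998, -0.062, 0.001, 0.0]
contact_force: [-0.4, 0.6, 6.6]
opening: 0.112
finger_force: 20.0
```

Seated, with force rising. Release a little, let it settle and check.

Request:
move_arm:
  motion:
    - [0,0,-0.5,0,0,0,1]
    - [0,0,-0.5,0,0,0,0.85]
    - [0,0,-0.5,0,0,0,0.78]
    - [0,0,-0.5,0,0,0,0.72]
    - [0,0,-0.5,0,0,0,0.72]

```text
clock: 32.25
tool_pos: [0.4635, -0.2073, 0.1816]
eef_rot: [0.998, -0.062, 0.0, 0.0]
contact_force: [1.2, -0.0, -0.5]
opening: 0.276
finger_force: 0.0
```

Request:
move_arm:
  motion:
    - [0,0,-0.5,0,0,0,0.72]
    - [0,0,-0.5,0,0,0,0.72]
    - [0,0,-0.5,0,0,0,0.72]
    - [0,0,-0.5,0,0,0,0.72]
    - [0,0,-0.5,0,0,0,0.72]

```text
clock: 32.88
tool_pos: [0.4636, -0.2074, 0.1823]
eef_rot: [0.998, -0.062, 0.0, 0.0]
contact_force: [-0.5, 0.4, 0.6]
opening: 0.282
finger_force: 0.0
```

```bash
python3 - <<'E'
from h import *
for i in range(3): bar(*look(n=3)[2:0:-1])
E
python3 chk.py
```

```text
pitch deg in tool -0.14, z0 13.0, yaw 0.07 y0 0.1, xend 95.8
residual 0.04682759485463491 tool pitch [ 9.92321440e-01 -1.23684714e-01  5.01570443e-04] pos [ 0.46361949 -0.20741585  0.18224778] F [-0.45885056 -0.34260965  0.34592753] t 33.025
pitch deg in tool -0.07, z0 12.9, yaw 0.07 y0 0.1, xend 95.8
residual 0.04741694084909665 tool pitch [ 9.92319034e-01 -1.23703694e-01  5.74483380e-04] pos [ 0.46361709 -0.20743418  0.18228329] F [-0.63641426 -0.45687965  0.29093648] t 33.175
pitch deg in tool -0.12, z0 13.0, yaw 0.07 y0 0.1, xend 95.8
residual 0.09686633571049419 tool pitch [ 9.92321155e-01 -1.23686956e-01  5.11941426e-04] pos [ 0.46361949 -0.20739387  0.18225488] F [-0.50015574 -0.5535987  -0.16301287] t 33.325
[ 0.46361329 -0.20741017  0.18224473] 33.525
20 [-3.4  3.7] 13.0
40 [-3.3  4.1] 13.0
60 [-3.7  4.1] 13.0
80 [-3.5  3.9] 12.9
100 [-3.4  3.8] 13.0
[-10.54139811  11.20846585] 12.253584198938933 xend 95.81867533737002 [ 0.07511902 -0.71847175  0.50841459] [ 5.e-04  9.e-04 -1.e+00]
```

Level and stable. Retreat upward and check from the side.

Request:
move_arm:
  motion:
    - [0,0,-4,0,0,0,0.7]
    - [0,0,-12,0,0,0,0.7]
    - [0,0,-30,0,0,0,0.7]
    - [0,0,-70,0,0,0,0.7]
    - [0,0,-120,0,0,0,0.7]

```text
clock: 34.15
tool_pos: [0.463, -0.207, 0.3034]
eef_rot: [0.998, -0.062, -0.001, 0.0]
contact_force: [1.2, 0.2, -0.3]
opening: 0.306
finger_force: 0.0
```

```bash
python3 - <<'E'
from h import *
for i in range(16): b=snap('side')
g=b['frame'][180:300,180:340]; cv2.imwrite('pics/z.png',cv2.cvtColor(cv2.resize(g,(800,600),interpolation=2),4))
print(r.get_state()['clock'])
E
```

```text
34.95
```

View pics/z.png

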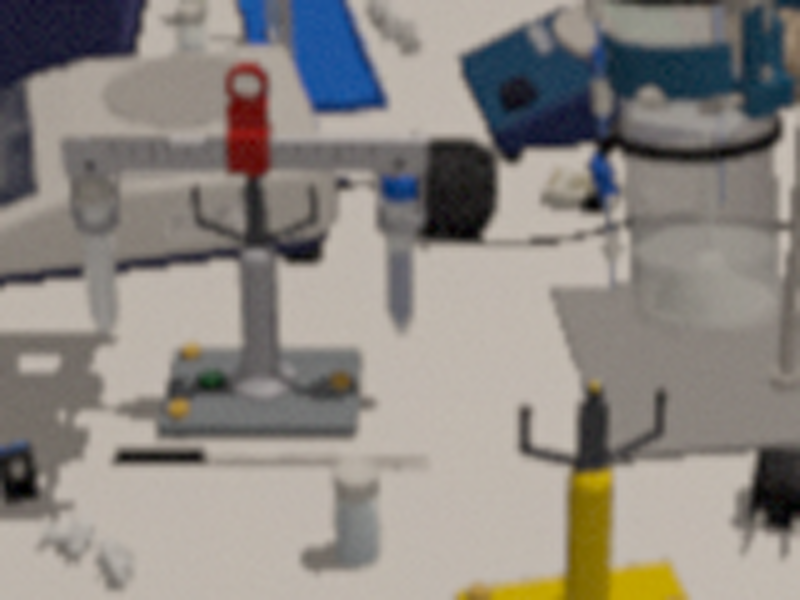

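The clip sits square on the level bar at (248,140), and the bar is clear of both catch arms. I'll measure how far the clip is from the blade along x.

```bash
python3 - <<'E'
from h import *
b=pickle.load(open('last_side.pkl','rb')); f=b['frame'].astype(float)
for z in(.15,.142,.13,.16,.175,.202): print(z,proj(b,[.4638,-.2113,z]).round(2))
h=cv2.cvtColor(b['frame'],cv2.COLOR_RGB2HSV); red=((h[...,0]<8)|(h[...,0]>172))&(h[...,1]>120)
red[:190]=0; red[220:]=0; red[:,:220]=0; red[:,240:]=0
for r_ in range(192,216,2):
    c=np.where(red[r_])[0]; 
    if len(c): print(r_,c.min(),c.max(),c.mean())
g=f.sum(2)
for r_ in range(216,230,2): 
    w=np.clip(330-g[r_,224:238],0,None); print(r_,(w*np.arange(224,238)).sum()/w.sum(), g[r_,224:238].astype(int))
E
```

```text
0.15 [230.73 214.8 ]
0.142 [230.85 217.4 ]
0.13 [231.02 221.27]
0.16 [230.57 211.53]
0.175 [230.35 206.58]
0.202 [229.93 197.51]
194 226 231 228.5
196 232 232 232.0
198 226 232 229.0
200 226 232 229.0
202 226 232 229.0
204 226 232 229.0
206 226 233 229.5
208 225 232 228.5
210 226 233 229.5
212 226 233 229.5
214 229 232 230.5
216 230.11453744493392 [450 439 433 436 397 230 121 192 323 399 411 413 408 401]
218 230.1627906976744 [394 394 392 361 277 165 113 128 236 346 388 388 382 379]
220 230.41076487252124 [380 387 389 370 316 188 115 120 205 333 384 383 387 386]
222 230.73648648648648 [346 367 402 410 354 205 129 124 170 282 363 384 381 384]
224 230.8145506419401 [340 373 387 407 386 234 134 127 176 278 367 385 374 374]
226 230.47016393442624 [216 230 238 288 295 186 127 134 154 207 258 267 264 231]
228 232.05272727272728 [362 341 317 274 233 157 134 132 131 154 157 171 223 227]
```

The clip is about 1 mm from the blade along the bar, so I'll hand in.

```bash
python3 -c "
from h import *
print(finish_job())"
```

```text
the job is handed in; nothing more can be done
None
```

I handed the job in at about 35 s: the hanger rests level on the knife edge (within about 0.2°), clear of both catch arms, and the red clip sits square on the bar about 1 mm from right above the edge.

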